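Unstack the malt samples

ROBOT

A 7-joint arm with a two-finger parallel gripper is mounted at the origin on the work surface. World frame = base frame: x ahead of the robot, y to its left, z up, the work surface at z = 0. Lengths are in m, angles in rad, forces in N, time in s.
With the tool pointing down it reaches from about 0.425 to 0.95 m from the base axis. Payload 16.7 kg.
Tool frame: the origin (TCP) lies at the very end of the fingers, on their centre line; the grasp point (between the pads) lies 19 mm behind it; y points along the fingers, z is the direction in which the jaws open and shut, and the axes are right-handed (so a half turn about y gives the same grasp; the last joint's range is limited). The gripper opens to 94 mm and grips with 3 to 60 N. Pads are 16 mm wide; open, the fingers measure 119 mm over their backs; the gripper's body (75 mm by 177 mm) begins 78 mm behind the grasp point.
Start: joints at [0.987, 0.426, 0.074, 1.606, -0.034, 1.111, -0.067], TCP at [0.284, -0.612, 0.205] pointing down, gripper open.
Joint ranges: [-2.85, 2.85], [-0.5, 2.14], [-1.23, 1.37], [0.21, 2.46], [-1.02, 4.16], [0.16, 2.05], [-2.73, 2.73]. Speed limits (rad/s): [1.89, 1.89, 2.39, 2.39, 3.01, 3.01, 3.01].

INTERFACE

Orientations are given as a unit quaternion [x, y, z, w].
In Python, from cell import r gives the robot as it stands. The module is installed in compiled form; this text tells all that it offers.
- The arm moves only by the tool drive_tool, never from a script. Its argument "steps" is a list of rows, each a list of 4 numbers: the shift along the world's x, y, z in cm, then the turn about the world's z in degrees. A call has 1 to 10 rows; each row shifts and turns the commanded pose from where the row before left it; what a row does not reach is not made up. A row lasts 1/10 s, in which the tool goes at most 50 mm and 8.59 degrees, less where a joint would pass 70% of its speed; a pose out of reach is approached as far as the arm can. A call is refused whole if a number of a shift passes 5 or a number of a turn 8.59, either way. A call with a gripper value outside its range is refused whole. "claw" is the opening, from 0 (shut) to 1 (fully open), set as the call begins (left out, the last holds). The fingers move at their own pace and stop on an object; "newtons" is the grip in N (left out, the last holds). Time passes only in rows, so rows that do not move let the fingers close. It gives the time, the measured TCP pose, the force and the opening at its end, in the units of the state.
- r.observe(): the state, without advancing time (a new reading comes with each control period).
- r.snapshot(name): name is "side" or "top"; returns a dict with "pixels" (420x560x3 uint8, red, green, blue), "z_map" (420x560 float32, m along the optical axis (not along the pixel's ray), 0 where there is no reading), "intrinsics" (3x3 intrinsics, pixels), "R" (3x3) and "t" (3): a world point X has camera coordinates R X + t. Camera axes: x right, y down, z forward; pixel columns grow to the right and rows downward; lengths in m; the calibration is good to about 2 mm. A picture is of the moment at which its call begins.
- r.finish_job(): hands the job in, once; it reports no verdict.
The state is a dict: "t": time; "qpos": joint angles; "joint_vel": joint speeds; "joint_efforts": joint torques, N m; "position": TCP position; "tcp_rot": TCP orientation; "force": force on the tool from outside, world axes, zero at the start; "moment": the same for the moment, N m; "grip_width": opening from 0.0 (shut) to 1.0 (fully open).
Only numpy, scipy, OpenCV 4.12 (cv2) and the standard library are available. Lean on these libraries where they do the work, as an engineer would, in place of code of your own. Each camera call takes 0.05 s, during which the arm holds its last target.

TASK

Take the stack of malt samples apart: stand each of the four tins upright in the middle of the round pad whose ring has the colour of its lid, and put the long case on which they were stacked, emptied, in the middle of the orange-bordered mat, lying lengthwise along it (either way round). Each must end up flat and well within its coloured border, and no tin nor the case may ever tip over.

Things in the scene. Friction and masses are not known exactly. Their poses are not given: they have to be found in the camera images.
- case: Long closed sample case at the bottom of the stack: white plastic box with an orange lid, 170 (its x) x 60 (its y) x 45 mm high, about 0.25-0.5 kg, loose. Origin at the centre of its underside, z up. The two larger tins stand on its flat lid, about 50 mm either side of its centre along its x, in either order.
- tin_red: Larger round sample tin, aluminium with a flat red lid (upper 15 mm), 54 mm diameter, 42 mm high, straight sides, about 0.1 kg, loose. Starts on the case with one of the smaller tins standing on its lid. Origin at the centre of its underside, z up along its axis.
- tin_blue: Larger round sample tin, aluminium with a flat blue lid (upper 15 mm), 54 mm diameter, 42 mm high, straight sides, about 0.1 kg, loose. Starts on the case with one of the smaller tins standing on its lid. Origin at the centre of its underside, z up along its axis.
- tin_yellow: Smaller round sample tin, aluminium with a flat yellow lid (upper 15 mm), 40 mm diameter, 42 mm high, straight sides, about 0.06 kg, loose. Starts on top of the red or the blue tin. Origin at the centre of its underside, z up along its axis.
- tin_green: Smaller round sample tin, aluminium with a flat green lid (upper 15 mm), 40 mm diameter, 42 mm high, straight sides, about 0.06 kg, loose. Starts on top of the red or the blue tin. Origin at the centre of its underside, z up along its axis.
- pad_red: Fixed flat round pad on the bench, 88 mm diameter, 5 mm thick: white field of 76 mm diameter within a flush 6 mm wide red ring. Origin at the centre of its underside, on the bench; z up. Other pads, tins and small glassware up to 60 mm high stand close by.
- pad_blue: Fixed flat round pad on the bench, 88 mm diameter, 5 mm thick: white field of 76 mm diameter within a flush 6 mm wide blue ring. Origin at the centre of its underside, on the bench; z up. Other pads, tins and small glassware up to 60 mm high stand close by.
- pad_yellow: Fixed flat round pad on the bench, 74 mm diameter, 5 mm thick: white field of 62 mm diameter within a flush 6 mm wide yellow ring. Origin at the centre of its underside, on the bench; z up. Other pads, tins and small glassware up to 60 mm high stand close by.
- pad_green: Fixed flat round pad on the bench, 74 mm diameter, 5 mm thick: white field of 62 mm diameter within a flush 6 mm wide green ring. Origin at the centre of its underside, on the bench; z up. Other pads, tins and small glassware up to 60 mm high stand close by.
- mat_orange: Fixed flat rectangular mat on the bench, 204 (its x) x 94 (its y) mm, 5 mm thick: white field of 192 x 82 mm within a flush 6 mm wide orange border. Origin at the centre of its underside, on the bench; z up.

How it is judged:
At the end, for the whole second after the job is handed in: Each tin stands on the pad of its lid's colour and the case on the orange mat, underside on the pad or mat (within 3 mm), centre within 12 mm of the pad's or mat's centre, tilted less than 0.06 rad, at rest; the case's long side within 0.15 rad of the mat's, either way round (horizontal distance between tin_red and pad_red below 0.012 m and z of tin_red in the frame of pad_red between 0.002 and 0.008 m and angle between each of tin_red, tin_blue, tin_yellow, tin_green, case's own z axis and vertical below 0.06 rad and linear speed of each of tin_red, tin_blue, tin_yellow, tin_green, case below 0.02 m/s and angular speed of each of tin_red, tin_blue, tin_yellow, tin_green, case below 0.2 rad/s and horizontal distance between tin_blue and pad_blue below 0.012 m and z of tin_blue in the frame of pad_blue between 0.002 and 0.008 m and horizontal distance between tin_yellow and pad_yellow below 0.012 m and z of tin_yellow in the frame of pad_yellow between 0.002 and 0.008 m and horizontal distance between tin_green and pad_green below 0.012 m and z of tin_green in the frame of pad_green between 0.002 and 0.008 m and horizontal distance between case and mat_orange below 0.012 m and z of case in the frame of mat_orange between 0.002 and 0.008 m and angle between the x axis of case and the x axis of mat_orange, either way round below 0.15 rad); the robot touches nothing.
It fails at once if a tin or the case is tipped by more than 0.6 rad (angle between any of tin_red, tin_blue, tin_yellow, tin_green, case's own z axis and vertical above 0.6 rad).
It also fails if it takes over 147 s, if anything falls off the work surface, if the arm or the gripper's body presses on something with over 40 N, if the wrist force passes 120 N, or if a joint passes its speed limit or range.

## Working session

There is one attempt and no reset: what is moved stays moved. The work goes in short steps, Python scripts to look and compute and a tool call to move; the robot and the scene stay as the last step left them, time stands still between calls to the robot, and variables do not carry over. Pictures are saved under pics/ and viewed, and the job is handed in when it is done.

Besides the shell and the picture viewer there is one more tool, called after "Call:" as name(argument=value, ...) on one line, values as JSON. drive_tool: Moves the arm, as the interface text tells. Its arguments: {"type":"object","properties":{"steps":{"type":"array"},"claw":{"type":"number"},"newtons":{"type":"number"}},"required":["steps"]}

```bash
mkdir -p pics
cat > h.py <<'E'
import numpy as np, cv2
from cell import r
def snap(n,f):
    s=r.snapshot(n); cv2.imwrite('pics/'+f,s['pixels'][:,:,::-1]); return s
def world(s,u,v,z=None):
    K=np.array(s['intrinsics']);R=np.array(s['R']);t=np.array(s['t'])
    d=R.T@np.linalg.solve(K,np.array([u,v,1.])); c=-R.T@t
    if z is None:
        return c+d*float(s['z_map'][int(round(v)),int(round(u))])
    return c+d*((z-c[2])/d[2])
E
python3 - <<'E'
from h import *
import pickle
o=r.observe(); print({k:np.round(v,3) for k,v in o.items()})
for n in('top','side'):
    s=snap(n,n+'0.png'); pickle.dump(s,open(n+'0.pkl','wb'))
    print(n,np.round(s['intrinsics'],1),np.round(s['R'],3),np.round(-np.array(s['R']).T@s['t'],3))
E
```

```text
{'t': np.float64(0.0), 'qpos': array([ 0.986,  0.427,  0.074,  1.607, -0.034,  1.111, -0.067]), 'joint_vel': array([ 0.   , -0.   ,  0.001, -0.001,  0.001, -0.   ,  0.001]), 'joint_efforts': array([-4.0000e-03, -9.3583e+01,  3.6650e+00, -4.5418e+01, -4.9000e-02,
        2.1000e-02,  0.0000e+00]), 'position': array([ 0.284, -0.612,  0.205]), 'tcp_rot': array([-0.153,  0.691, -0.69 ,  0.152]), 'force': array([-0.697, -0.741, -0.617]), 'moment': array([ 0.002, -0.023, -0.017]), 'grip_width': np.float64(1.002)}
top [[508.2   0.  276.9]
 [  0.  508.2 209.6]
 [  0.    0.    1. ]] [[ 0.001 -1.     0.025]
 [-0.989 -0.005 -0.148]
 [ 0.148 -0.024 -0.989]] [0.403 0.01  1.081]
side [[385.    0.  281.7]
 [  0.  385.  206.5]
 [  0.    0.    1. ]] [[ 0.851 -0.525 -0.002]
 [-0.36  -0.581 -0.73 ]
 [ 0.382  0.622 -0.684]] [ 0.284 -0.452  0.606]
```

View pics/top0.png

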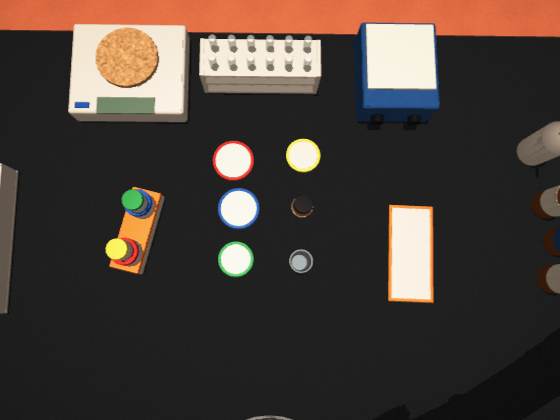

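View pics/side0.png

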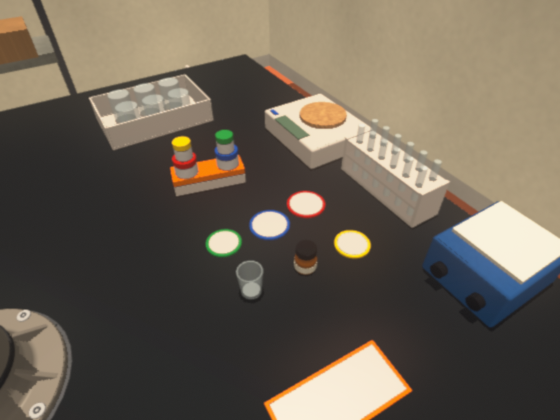

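The top view shows the stack at left (green-on-blue near (135,201), yellow-on-red near (120,250), case tilted). The pads are red (233,160), yellow (303,155), blue (239,208) and green (236,259). A bottle stands at (302,206), a glass at (301,261), and the mat at (411,253). Next I measure them.

```bash
cat >> h.py <<'E'
HUE={'red':[(0,5),(174,180)],'orange':[(6,17)],'yellow':[(24,34)],'green':[(50,80)],'blue':[(100,120)]}
def mask(s,c,smin=130,vmin=70):
    h=cv2.cvtColor(np.ascontiguousarray(s['pixels']),cv2.COLOR_RGB2HSV); m=np.zeros(h.shape[:2],np.uint8)
    for a,b in HUE[c]: m|=cv2.inRange(h,(a,smin,vmin),(b,255,255))
    return m
def blobs(s,c,amin=40,**k):
    cs,_=cv2.findContours(mask(s,c,**k),cv2.RETR_EXTERNAL,cv2.CHAIN_APPROX_NONE)
    return [q for q in cs if cv2.contourArea(q)>amin]
def plane(s,q,z): return np.array([world(s,*p[0],z)[:2] for p in q],np.float32)
E
python3 - <<'E'
from h import *
import pickle
for n in ('top','side'):
  s=pickle.load(open(n+'0.pkl','rb'))
  for c in HUE:
    for q in blobs(s,c):
        m=cv2.boundingRect(q)
        if n=='top' and (m[1]<125 or m[0]>450 or m[0]<60): continue
        a=np.array([float(np.median(s['z_map'][p[0][1],p[0][0]])) for p in q])
        out=[]
        for z in (.005,.045,.087,.129):
            (x,y),rad=cv2.minEnclosingCircle(plane(s,q,z).reshape(-1,1,2)); out.append((round(x,4),round(y,4),round(2*rad,4)))
        cx,cy=m[0]+m[2]/2,m[1]+m[3]/2
        print(n,c,m,cv2.contourArea(q),'depthpt',np.round(world(s,cx,cy),3),out)
        if c=='orange':
            for z in(.005,.045): print('   rect',cv2.minAreaRect(plane(s,q,z)))
E
python3 - <<'E'
import cv2
a=cv2.imread('pics/top0.png')[170:290,90:330];cv2.imwrite('pics/z0.png',cv2.resize(a,None,fx=3.3,fy=3.3,interpolation=2))
E
```

```text
top red (113, 238, 26, 27) 192.0 depthpt [0.467 0.269 0.122] [(0.4749, 0.3042, 0.0585), (0.4722, 0.2933, 0.0563), (0.4694, 0.2818, 0.0541), (0.4666, 0.2703, 0.0518)]
top red (212, 140, 42, 41) 1280.0 depthpt [0.673 0.079 0.003] [(0.6732, 0.0791, 0.0909), (0.6631, 0.0765, 0.0875), (0.6526, 0.0738, 0.084), (0.6421, 0.0711, 0.0805)]
top orange (388, 204, 46, 99) 4286.0 depthpt [ 0.472 -0.302  0.006] [(0.4733, -0.3005, 0.2248), (0.4707, -0.2889, 0.2164), (0.468, -0.2768, 0.2077), (0.4653, -0.2647, 0.1989)]
   rect ((0.4733879864215851, -0.3008788526058197), (0.09721903502941132, 0.20647713541984558), 87.65726470947266)
   rect ((0.47078776359558105, -0.2893253564834595), (0.09360627830028534, 0.19880422949790955), 87.65723419189453)
top orange (109, 186, 53, 88) 1174.5 depthpt [0.515 0.272 0.046] [(0.5219, 0.285, 0.1861), (0.5175, 0.2748, 0.1792), (0.5129, 0.264, 0.172), (0.5083, 0.2533, 0.1647)]
   rect ((0.5210379958152771, 0.2830016613006592), (0.0661609023809433, 0.17734955251216888), 75.99715423583984)
   rect ((0.5166669487953186, 0.2728574275970459), (0.0637023001909256, 0.1707590
[... 4852 characters left out ...]
 0.2508, 0.0523)]
side blue (424, 255, 15, 17) 79.0 depthpt [ 0.75  -0.217  0.047] [(0.7831, -0.1972, 0.0429), (0.7499, -0.2141, 0.0401), (0.715, -0.2318, 0.0371), (0.6801, -0.2496, 0.0341)]
side blue (434, 228, 126, 99) 3221.5 depthpt [ 0.782 -0.312  0.091] [(0.8821, -0.2812, 0.268), (0.8423, -0.2925, 0.2502), (0.8005, -0.3044, 0.2315), (0.7587, -0.3163, 0.2128)]
side blue (250, 212, 40, 28) 60.0 depthpt [0.566 0.058 0.004] [(0.5672, 0.0627, 0.0893), (0.5482, 0.0286, 0.0834), (0.5284, -0.0074, 0.0771), (0.5087, -0.0433, 0.0709)]
side blue (215, 145, 23, 14) 72.5 depthpt [0.56  0.241 0.091] [(0.6079, 0.362, 0.0704), (0.5863, 0.3079, 0.0657), (0.5637, 0.2511, 0.0608), (0.541, 0.1943, 0.0559)]
```

View pics/z0.png

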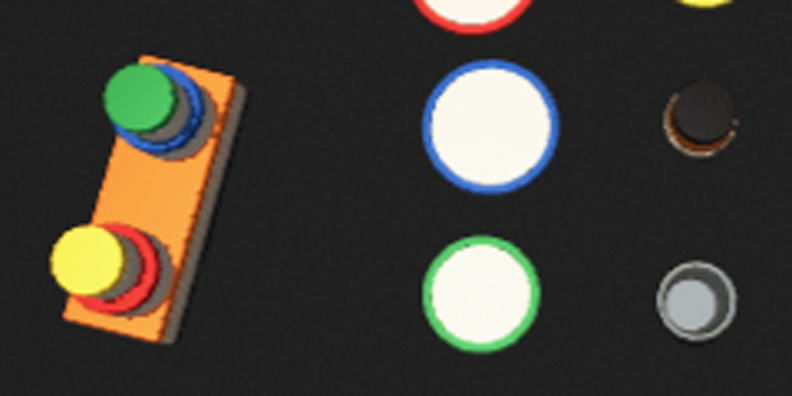

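```bash
cat >> h.py <<'E'
from scipy.spatial.transform import Rotation as Ro
def st():
    o=r.observe(); M=Ro.from_quat(o['tcp_rot']).as_matrix(); j=M[:,2]
    print('t',round(float(o['t']),2),'p',np.round(o['position'],4),'jaw deg',round(float(np.degrees(np.arctan2(j[1],j[0]))),2),'fdir',np.round(M[:,1],3),'F',np.round(o['force'],1),'w',round(float(o['grip_width']),3),'q',np.round(o['qpos'],2))
E
python3 -c "
from h import *
st()"
```

```text
t 0.1 p [ 0.2841 -0.6118  0.2048] jaw deg -65.09 fdir [-0.001  0.001 -1.   ] F [-0.5  0.6  0.4] w 1.004 q [ 0.99  0.43  0.07  1.61 -0.03  1.11 -0.07]
```

Call:
drive_tool(steps=[[1, 3, 0.5, 0], [1, 3, 0.5, 0], [1.5, 3, 0.5, 0], [1.5, 3, 0.5, 0], [1.5, 3, 0.5, 0], [1.5, 3, 0, 0], [1.5, 3, 0, 0], [1.5, 3, 0, 0], [1.5, 3, 0, 0], [1.5, 3, 0, 0]], claw=1, newtons=15)

```text
t: 1.1
position: [0.4245, -0.3108, 0.2303]
tcp_rot: [-0.153, 0.691, -0.69, 0.152]
force: [1.2, -0.1, -0.3]
grip_width: 1.0
```

```bash
python3 -c "
from h import *
st()"
```

```text
t 1.1 p [ 0.4245 -0.3108  0.2303] jaw deg -65.1 fdir [-0.  0. -1.] F [ 1.2 -0.1 -0.3] w 1.0 q [ 0.59  0.16 -0.09  1.9   0.02  1.08 -0.64]
```

Call:
drive_tool(steps=[[0.6, 3, 0, -2.5], [0.6, 3, 0, -2.5], [0.5, 3, 0, -2.5], [0.5, 3, 0, -2.5], [0.3, 3, 0, -2.5], [0.3, 3, 0, -2.5], [0.2, 3, 0, -2.5], [0.2, 3, 0, -2.5], [0.2, 3, 0, -2.5], [0.2, 3, 0, -2.5]])

```text
t: 2.1
position: [0.46, -0.011, 0.2304]
tcp_rot: [-0.001, -0.707, 0.707, 0.001]
force: [0.1, 0.4, -0.6]
grip_width: 1.002
```

Call:
drive_tool(steps=[[0.2, 3, 0, 0], [0.2, 3, 0, 0], [0.1, 3, 0, 0], [0.1, 3, 0, 0], [0.1, 3, 0, 0], [0.1, 3, 0, 0], [0.1, 3, 0, 0], [0.1, 3, 0, 0], [0.05, 3, 0, 0], [0, 2.5, 0, 0]])

```text
t: 3.1
position: [0.4705, 0.2844, 0.2302]
tcp_rot: [0.0, 0.707, -0.707, -0.0]
force: [-0.5, -0.9, -1.1]
grip_width: 1.001
```

```bash
python3 -c "
from h import *
st()
snap('side','s1.png');snap('top','t1.png')"
```

```text
t 3.1 p [0.4705 0.2844 0.2302] jaw deg -90.06 fdir [-0.  0. -1.] F [-0.5 -0.9 -1.1] w 1.001 q [-0.19  0.24 -0.55  1.83  0.14  1.1  -2.36]
```

View pics/s1.png

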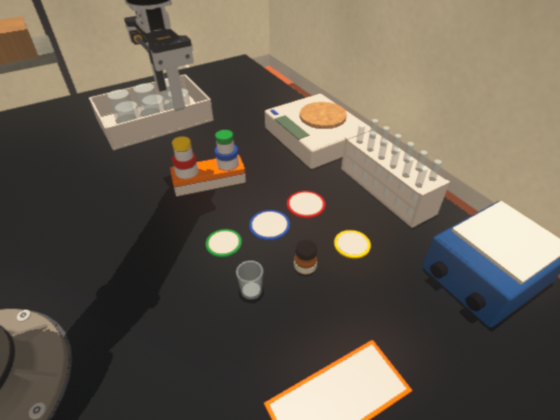

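The gripper hangs straight above the yellow tin (181,145). I go down and grip.

Call:
drive_tool(steps=[[0, 0, -2.5, 0], [0, 0, -2.5, 0], [0, 0, -2.5, 0], [0, 0, -2.5, 0], [0, 0, -1.5, 0], [0, 0, -1.0, 0], [0, 0, -0.7, 0], [0, 0, 0, 0]])

```text
t: 4.0
position: [0.4708, 0.2826, 0.0982]
tcp_rot: [-0.0, -0.707, 0.707, 0.001]
force: [0.5, 0.3, 0.5]
grip_width: 1.0
```

Call:
drive_tool(steps=[[0, 0, 0, 0], [0, 0, 0, 0], [0, 0, 0, 0], [0, 0, 0, 0], [0, 0, 0, 0], [0, 0, 0, 0], [0, 0, 0, 0], [0, 0, 0, 0]], claw=0.3, newtons=12)

```text
t: 4.8
position: [0.4708, 0.2829, 0.0985]
tcp_rot: [0.001, 0.707, -0.707, -0.001]
force: [-0.1, 0.2, 1.0]
grip_width: 0.422
```

Call:
drive_tool(steps=[[0, 0, 0, 0], [0, 0, 0, 0], [0, 0, 0.5, 0], [0, 0, 1, 0], [0, 0, 1.5, 0], [0, 0, 2, 0], [0, 0, 2, 0]], claw=0, newtons=15)

```text
t: 5.5
position: [0.4708, 0.283, 0.1704]
tcp_rot: [0.001, 0.707, -0.707, -0.0]
force: [0.1, -0.0, -1.6]
grip_width: 0.424
```

```bash
python3 -c "
from h import *
st()
s=snap('side','s2.png');st()
a=cv2.imread('pics/s2.png')[60:300,100:400];cv2.imwrite('pics/s2z.png',cv2.resize(a,None,fx=2.4,fy=2.4))"
```

```text
t 5.5 p [0.4708 0.283  0.1704] jaw deg -90.08 fdir [ 0.  0. -1.] F [ 0.1 -0.  -1.6] w 0.424 q [-0.2   0.3  -0.54  1.9   0.19  0.99 -2.4 ]
t 5.55 p [0.472  0.2839 0.1736] jaw deg -90.08 fdir [ 0.004  0.002 -1.   ] F [1.4 1.4 3.1] w 0.423 q [-0.2   0.3  -0.54  1.9   0.19  0.99 -2.4 ]
```

View pics/s2z.png

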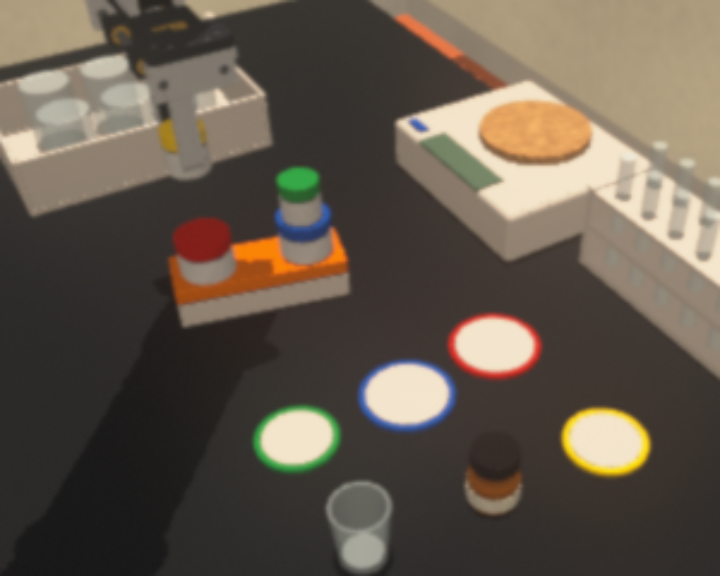

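Call:
drive_tool(steps=[[1.8, -3, 0, 0], [1.8, -3, 0, 0], [1.8, -3, 0, 0], [1.8, -3, 0, 0], [1.8, -3, 0, 0], [1.8, -3, 0, 0], [1.8, -3, 0, 0], [1.8, -3, 0, 0], [1.8, -3, 0, 0], [1.8, -3, 0, 0]])

```text
t: 6.55
position: [0.6516, -0.0185, 0.1697]
tcp_rot: [0.001, 0.707, -0.707, -0.0]
force: [0.3, -0.1, -0.0]
grip_width: 0.426
```

Call:
drive_tool(steps=[[1.8, -3, 0, 0], [1.7, -2.7, 0, 0], [0, 0, 0, 0], [0, 0, 0, 0]])

```text
t: 6.95
position: [0.6858, -0.0746, 0.1689]
tcp_rot: [0.001, 0.707, -0.707, -0.001]
force: [-0.9, 1.0, -1.0]
grip_width: 0.422
```

Call:
drive_tool(steps=[[0, 0, -3, 0], [0, 0, -3, 0], [0, 0, -3, 0], [0, 0, -2.5, 0], [0, 0, -1.5, 0], [0, 0, -1, 0], [0, 0, -0.6, 0], [0, 0, -0.3, 0], [0, 0, 0, 0]])

```text
t: 7.85
position: [0.6861, -0.0741, 0.02]
tcp_rot: [0.001, 0.707, -0.707, -0.0]
force: [0.1, 0.0, -1.3]
grip_width: 0.423
```

```bash
python3 -c "
from h import *
st()
s=snap('side','s3.png');s=snap('top','t3.png');st()
a=cv2.imread('pics/s3.png')[180:300,250:450];b=cv2.imread('pics/t3.png')[100:220,200:400];cv2.imwrite('pics/z3.png',cv2.resize(np.vstack([a,b]),None,fx=2.5,fy=2.5))"
```

```text
t 7.85 p [ 0.6861 -0.0741  0.02  ] jaw deg -90.09 fdir [ 0.001  0.    -1.   ] F [ 0.1  0.  -1.3] w 0.423 q [ 0.25  0.66 -0.33  1.68  0.27  0.84 -1.77]
t 7.95 p [ 0.6863 -0.0742  0.0203] jaw deg -90.1 fdir [ 0.001 -0.    -1.   ] F [ 0.9  0.4 -0.8] w 0.423 q [ 0.25  0.66 -0.33  1.68  0.27  0.84 -1.77]
```

View pics/z3.png

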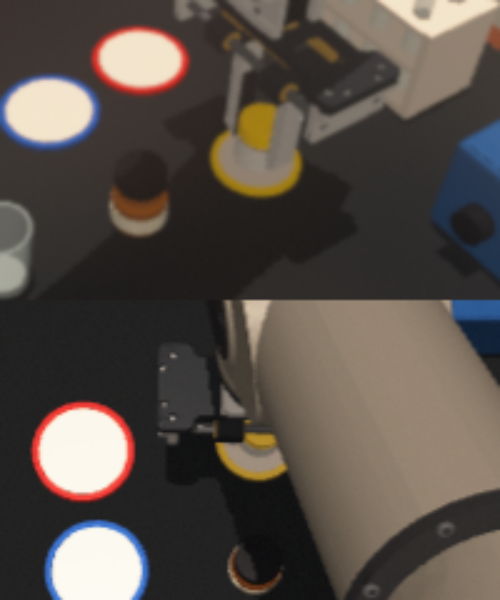

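Held upright over the yellow pad, about 3 mm up. I lower to contact.

Call:
drive_tool(steps=[[0, 0, -0.1, 0], [0, 0, -0.1, 0], [0, 0, -0.1, 0], [0, 0, 0, 0]])

```text
t: 8.35
position: [0.6859, -0.0742, 0.0166]
tcp_rot: [0.001, 0.707, -0.707, -0.0]
force: [-0.4, -0.4, 1.1]
grip_width: 0.424
```

Call:
drive_tool(steps=[[0, 0, -0.1, 0], [0, 0, 0, 0]])

```text
t: 8.55
position: [0.686, -0.0742, 0.0164]
tcp_rot: [-0.001, -0.707, 0.707, 0.0]
force: [-5.3, -0.1, 13.0]
grip_width: 0.421
```

Call:
drive_tool(steps=[[0, 0, 0.05, 0], [0, 0, 0, 0], [0, 0, 0, 0], [0, 0, 0, 0], [0, 0, 0, 0], [0, 0, 0, 0], [0, 0, 1, 0], [0, 0, 2, 0], [0, 0, 3, 0], [0, 0, 3, 0]], claw=0.75)

```text
t: 9.55
position: [0.6856, -0.0741, 0.1075]
tcp_rot: [0.0, 0.707, -0.707, -0.001]
force: [0.8, -0.3, 0.4]
grip_width: 0.752
```

Call:
drive_tool(steps=[[0, 0, 3, 0], [0, 0, 3, 0], [-1, 3, 3, 0], [-1, 3, 1, 0], [-1, 3, 0, 0], [-1, 3, 0, 0], [-1, 3, 0, 0], [-1, 3, 0, 0], [-1, 3, 0, 0], [-1, 3, 0, 0]], claw=1)

```text
t: 10.55
position: [0.6053, 0.167, 0.2069]
tcp_rot: [0.001, 0.707, -0.707, -0.0]
force: [1.0, -1.0, -1.1]
grip_width: 0.999
```

```bash
cat >> h.py <<'E'
def meas(s,c,z,near,tol=.05):
    best=[]
    for q in blobs(s,c,25):
        p=plane(s,q,z); (x,y),rad=cv2.minEnclosingCircle(p.reshape(-1,1,2))
        if np.hypot(x-near[0],y-near[1])<tol: best.append((round(x,4),round(y,4),round(2*rad,4)))
    return best
E
python3 -c "
from h import *
st()
t=snap('top','t4.png');s=snap('side','s4.png')
for k in (t,s):
  print('yel',meas(k,'yellow',.047,(.685,-.075)),meas(k,'yellow',.005,(.685,-.075)))
  print('grn',meas(k,'green',.129,(.564,.259)),'red',meas(k,'red',.087,(.468,.283)))
cv2.imwrite('pics/z4.png',cv2.resize(np.vstack([cv2.imread('pics/s4.png')[120:290,150:400],cv2.imread('pics/t4.png')[120:290,90:340]]),None,fx=1.7,fy=1.7))
"
```

```text
t 10.55 p [0.6053 0.167  0.2069] jaw deg -90.09 fdir [ 0.001  0.    -1.   ] F [ 1.  -1.  -1.1] w 0.999 q [-0.02  0.38 -0.46  1.69  0.19  1.11 -2.1 ]
yel [(0.6749, -0.0695, 0.0742)] [(0.6859, -0.0727, 0.0772)]
grn [] red [(0.4681, 0.2901, 0.0513)]
yel [(0.6567, -0.1015, 0.0682), (0.6859, -0.0763, 0.0383)] [(0.6847, -0.0752, 0.0733), (0.7161, -0.0481, 0.0412)]
grn [(0.5612, 0.2508, 0.0523)] red [(0.4682, 0.2741, 0.0743)]
```

View pics/z4.png

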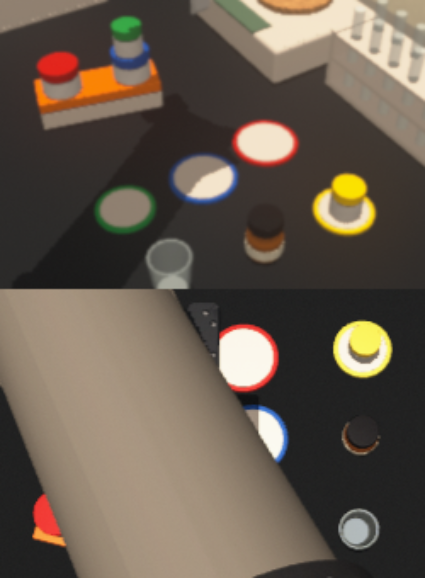

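Yellow stands centred on its pad (side view: 1–2 mm off). Now green.

Call:
drive_tool(steps=[[-1.4, 3, 0, 0], [-1.4, 3, 0, 0], [-1.3, 3, 0, 0], [0, 0.2, -1, 0], [0, 0, -2.5, 0], [0, 0, -2.5, 0], [0, 0, -2, 0], [0, 0, -1.5, 0], [0, 0, -1, 0], [0, 0, 0, 0]])

```text
t: 11.65
position: [0.5645, 0.2573, 0.1001]
tcp_rot: [-0.0, -0.707, 0.707, 0.001]
force: [-0.6, -0.1, 0.9]
grip_width: 0.999
```

```bash
python3 -c "
from h import *
s=snap('side','s5.png');st()
cv2.imwrite('pics/z5.png',cv2.resize(cv2.imread('pics/s5.png')[60:220,120:330],None,fx=3,fy=3))
"
```

```text
t 11.7 p [0.5649 0.2577 0.101 ] jaw deg -90.1 fdir [-0. -0. -1.] F [0.7 0.4 0.8] w 0.998 q [-0.18  0.49 -0.46  1.8   0.27  0.92 -2.33]
```

View pics/z5.png

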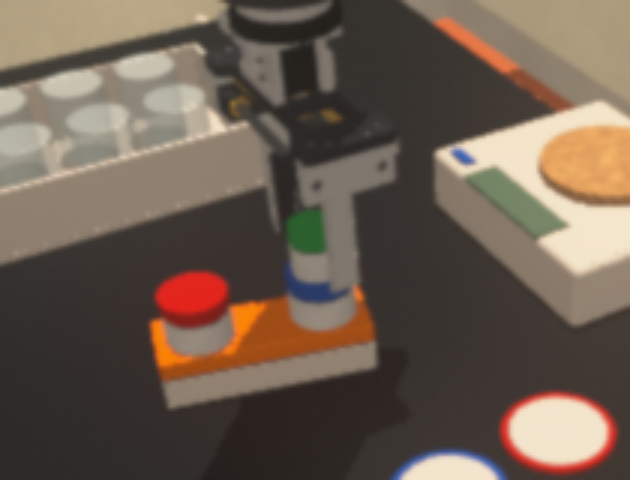

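Fingers straddle the green tin without touching the blue lid. Gripping.

Call:
drive_tool(steps=[[0, 0, -0.1, 0], [0, 0, 0, 0], [0, 0, 0, 0], [0, 0, 0, 0], [0, 0, 0, 0], [0, 0, 0, 0], [0, 0, 0, 0], [0, 0, 0, 0]], claw=0.3, newtons=12)

```text
t: 12.5
position: [0.5648, 0.2579, 0.1]
tcp_rot: [0.001, 0.707, -0.707, -0.001]
force: [0.4, 0.2, 0.9]
grip_width: 0.425
```

Call:
drive_tool(steps=[[0, 0, 0, 0], [0, 0, 0.5, 0], [0, 0, 1, 0], [0, 0, 1.5, 0], [0, 0, 2, 0], [0, 0, 1, 0], [0, 0, 0, 0]], claw=0, newtons=15)

```text
t: 13.2
position: [0.5657, 0.2583, 0.1622]
tcp_rot: [0.002, 0.708, -0.707, 0.0]
force: [0.4, 0.2, -0.9]
grip_width: 0.424
```

Call:
drive_tool(steps=[[-1.5, -2.7, 0, 0], [-1.5, -2.7, 0, 0], [-1.5, -2.7, 0, 0], [-1.5, -2.7, 0, 0], [-1.5, -2.7, 0, 0], [-1.5, -2.7, 0, 0], [-1.6, -2.7, 0, 0], [0, 0, 0, 0], [0, 0, 0, 0]])

```text
t: 14.1
position: [0.4587, 0.0684, 0.1599]
tcp_rot: [-0.001, -0.707, 0.707, 0.001]
force: [-0.7, 0.0, -1.4]
grip_width: 0.424
```

Call:
drive_tool(steps=[[0, 0, -3, 0], [0, 0, -3, 0], [0, 0, -3, 0], [0, 0, -2.5, 0], [0, 0, -1.4, 0], [0, 0, -0.8, 0], [0, 0, -0.3, 0], [0, 0, 0, 0]])

```text
t: 14.9
position: [0.459, 0.0693, 0.02]
tcp_rot: [0.0, 0.707, -0.707, -0.0]
force: [0.1, -0.4, -0.3]
grip_width: 0.42
```

```bash
python3 -c "
from h import *
s=snap('side','s6.png');st()
print(meas(s,'green',.047,(.459,.07)))
cv2.imwrite('pics/z6.png',cv2.resize(cv2.imread('pics/s6.png')[150:320,120:330],None,fx=3,fy=3))
"
```

```text
t 14.95 p [0.4592 0.0692 0.0204] jaw deg -90.07 fdir [ 0.001  0.    -1.   ] F [-1.1  0.6 -0.6] w 0.424 q [ 0.06  0.39 -0.41  2.2   0.27  0.6  -2.11]
[(0.4463, 0.0376, 0.0832)]
```

View pics/z6.png

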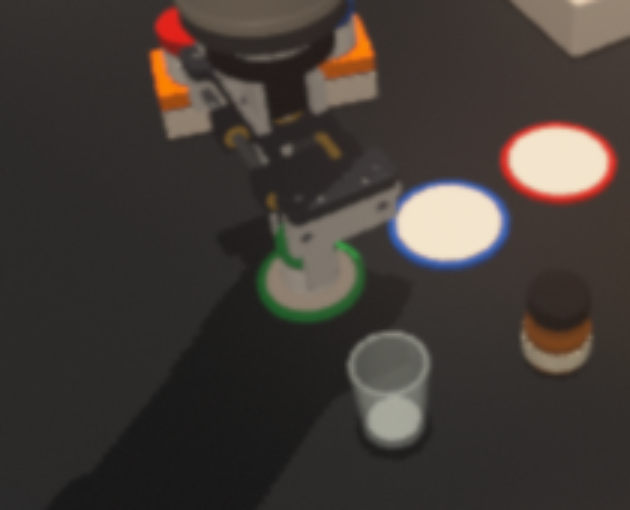

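The tin is centred over the green pad. I lower it gently.

Call:
drive_tool(steps=[[0, 0, -0.1, 0], [0, 0, -0.1, 0], [0, 0, 0, 0]])

```text
t: 15.25
position: [0.459, 0.0688, 0.0182]
tcp_rot: [0.001, 0.707, -0.707, -0.0]
force: [-0.3, -0.2, -0.6]
grip_width: 0.426
```

Call:
drive_tool(steps=[[0, 0, -0.1, 0], [0, 0, 0, 0]])

```text
t: 15.45
position: [0.4592, 0.0688, 0.0175]
tcp_rot: [-0.001, -0.707, 0.707, 0.0]
force: [-2.2, -2.0, 11.4]
grip_width: 0.422
```

Call:
drive_tool(steps=[[0, 0, 0.05, 0], [0, 0, 0, 0], [0, 0, 0, 0], [0, 0, 0, 0], [0, 0, 0, 0], [0, 0, 1, 0], [0, 0, 2, 0], [0, 0, 3, 0], [0, 0, 3, 0], [0.5, -1, 3, 0]], claw=0.75)

```text
t: 16.45
position: [0.4632, 0.0598, 0.1394]
tcp_rot: [-0.0, 0.707, -0.707, 0.0]
force: [-0.3, -0.6, 0.2]
grip_width: 0.748
```

Call:
drive_tool(steps=[[1, -3, 2, 0], [1, -3, 2, 0], [1, -3, 0, 0], [1, -3, 0, 0], [0, 0, 0, 0]], claw=1)

```text
t: 16.95
position: [0.5044, -0.065, 0.1782]
tcp_rot: [-0.002, -0.707, 0.707, 0.002]
force: [-0.1, 0.9, -0.3]
grip_width: 0.999
```

```bash
python3 -c "
from h import *
st()
t=snap('top','t7.png');s=snap('side','s7.png')
for k in (t,s):
  print('grn tin',meas(k,'green',.047,(.459,.07),.02),'pad',meas(k,'green',.005,(.459,.07),.02))
  print('red',meas(k,'red',.087,(.468,.283)),'blue',meas(k,'blue',.087,(.564,.259)))
  for q in blobs(k,'orange',300):
    R=cv2.minAreaRect(plane(k,q,.045))
    if R[0][1]>.2: print(R)
cv2.imwrite('pics/z7.png',cv2.resize(np.vstack([cv2.imread('pics/s7.png')[120:290,150:400],cv2.imread('pics/t7.png')[130:300,90:340]]),None,fx=1.7,fy=1.7))
"
```

```text
t 16.95 p [ 0.5044 -0.065   0.1782] jaw deg -90.36 fdir [ 0.001 -0.001 -1.   ] F [-0.1  0.9 -0.3] w 0.999 q [ 0.33  0.21 -0.38  1.98  0.09  0.97 -1.66]
grn tin [(0.4573, 0.0688, 0.0722)] pad [(0.4595, 0.0712, 0.0751)]
red [(0.4699, 0.2835, 0.0565)] blue [(0.5663, 0.2612, 0.0568)]
((0.5165168642997742, 0.27289485931396484), (0.0637023001909256, 0.1710684597492218), 75.99713134765625)
((0.8886275887489319, 0.3073804974555969), (0.13211257755756378, 0.1298467516899109), 2.0464398860931396)
grn tin [] pad [(0.4624, 0.0784, 0.0995)]
red [(0.4682, 0.2741, 0.0743)] blue [(0.5603, 0.2537, 0.0664)]
((0.5153225660324097, 0.2634342908859253), (0.0827498510479927, 0.17383849620819092), 75.68037414550781)
((0.9005241394042969, 0.32502830028533936), (0.1347462385892868, 0.1273469179868698), 58.06585693359375)
((0.20066876709461212, 1.4910200834274292), (0.5304311513900757, 0.1177014634013176), 89.20933532714844)
```

View pics/z7.png

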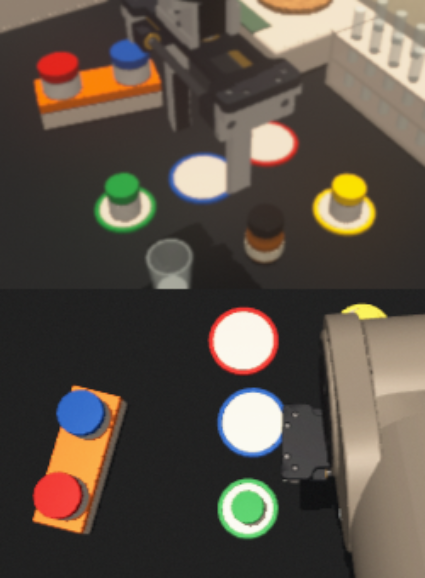

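Green is centred; both big tins stand undisturbed. Next blue at about (.566,.260).

Call:
drive_tool(steps=[[0.6, 3.3, 0, 0], [0.6, 3.3, 0, 0], [0.6, 3.3, 0, 0], [0.6, 3.3, 0, 0], [0.6, 3.3, 0, 0], [0.6, 3.3, 0, 0], [0.6, 3.3, 0, 0], [0.6, 3.3, 0, 0], [0.7, 3.1, 0, 0], [0.7, 3, 0, 0]])

```text
t: 18.05
position: [0.5647, 0.2667, 0.1779]
tcp_rot: [-0.0, 0.707, -0.707, 0.0]
force: [0.3, -0.1, 0.3]
grip_width: 1.001
```

Call:
drive_tool(steps=[[0, 0, 0, 0], [0, 0, -2.5, 0], [0, 0, -2.5, 0], [0, 0, -2.5, 0], [0, 0, -2, 0], [0, 0, -1.5, 0], [0, 0, -0.8, 0], [0, 0, 0, 0], [0, 0, 0, 0]])

```text
t: 18.95
position: [0.566, 0.2642, 0.0602]
tcp_rot: [0.001, 0.707, -0.707, -0.0]
force: [0.3, 0.1, 0.6]
grip_width: 0.999
```

Call:
drive_tool(steps=[[0, -0.4, -0.3, 0], [0, 0, 0, 0], [0, 0, 0, 0]])

```text
t: 19.25
position: [0.566, 0.2596, 0.0568]
tcp_rot: [0.001, 0.707, -0.707, -0.001]
force: [0.7, 0.4, -0.7]
grip_width: 1.002
```

Call:
drive_tool(steps=[[0, 0, 0, 0], [0, 0, 0, 0], [0, 0, 0, 0], [0, 0, 0, 0], [0, 0, 0, 0], [0, 0, 0, 0], [0, 0, 0, 0]], claw=0.4, newtons=15)

```text
t: 19.95
position: [0.5658, 0.2599, 0.0565]
tcp_rot: [0.001, 0.707, -0.707, -0.001]
force: [0.6, 0.3, -0.3]
grip_width: 0.574
```

Call:
drive_tool(steps=[[0, 0, 0, 0], [0, 0, 0.5, 0], [0, 0, 1, 0], [0, 0, 1.5, 0], [0, 0, 2, 0], [0, 0, 2, 0], [0, 0, 1, 0], [0, 0, 0, 0]], claw=0, newtons=20)

```text
t: 20.75
position: [0.5666, 0.2602, 0.1385]
tcp_rot: [0.002, 0.708, -0.707, 0.0]
force: [0.6, -0.5, -1.5]
grip_width: 0.566
```

Call:
drive_tool(steps=[[0, -2.8, 0, 0], [0, -2.8, 0, 0], [0, -2.8, 0, 0], [0, -2.8, 0, 0], [0, -2.8, 0, 0], [0, -2.8, 0, 0], [0.1, -2.8, 0, 0], [0, 0, 0, 0], [0, 0, 0, 0]])

```text
t: 21.65
position: [0.5665, 0.0633, 0.1359]
tcp_rot: [0.001, 0.707, -0.707, -0.001]
force: [0.8, -0.0, -1.4]
grip_width: 0.567
```

Call:
drive_tool(steps=[[0, 0, -3, 0], [0, 0, -3, 0], [0, 0, -2.5, 0], [0, 0, -1.5, 0], [0, 0, -1.0, 0], [0, 0, -0.6, 0], [0, 0, 0, 0], [0, 0, 0, 0]])

```text
t: 22.45
position: [0.5673, 0.064, 0.0212]
tcp_rot: [0.001, 0.707, -0.707, -0.0]
force: [0.1, -0.0, -1.3]
grip_width: 0.573
```

```bash
python3 -c "
from h import *
s=snap('side','s8.png');st()
cv2.imwrite('pics/z8.png',cv2.resize(cv2.imread('pics/s8.png')[130:300,160:370],None,fx=3,fy=3))
"
```

```text
t 22.5 p [0.5674 0.064  0.0213] jaw deg -90.09 fdir [ 0.001  0.    -1.   ] F [-0.1 -0.5 -0.8] w 0.573 q [ 0.09  0.52 -0.4   1.96  0.3   0.72 -2.06]
```

View pics/z8.png

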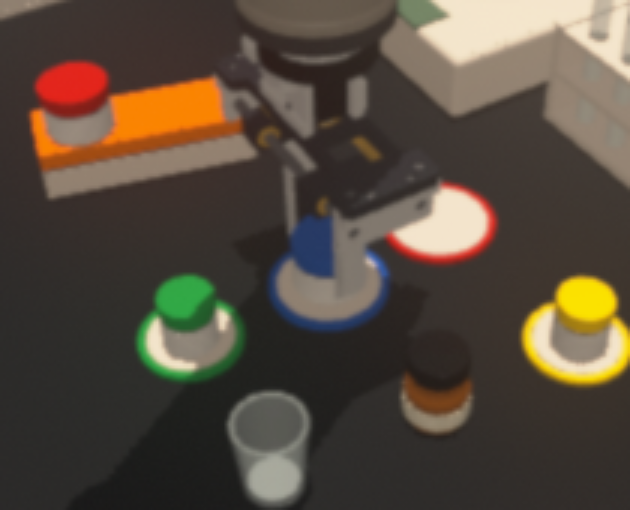

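Blue is centred on its pad, about 4–5 mm up.

Call:
drive_tool(steps=[[0, 0, -0.1, 0], [0, 0, -0.1, 0], [0, 0, -0.1, 0], [0, 0, -0.1, 0], [0, 0, 0, 0]])

```text
t: 23.0
position: [0.5668, 0.0638, 0.0164]
tcp_rot: [0.001, 0.707, -0.707, -0.001]
force: [0.0, -1.5, -1.4]
grip_width: 0.568
```

Call:
drive_tool(steps=[[0, 0, -0.1, 0], [0, 0, 0, 0]])

```text
t: 23.2
position: [0.5669, 0.0638, 0.0163]
tcp_rot: [-0.001, -0.707, 0.707, 0.0]
force: [-6.3, -0.6, 17.0]
grip_width: 0.57
```

Call:
drive_tool(steps=[[0, 0, 0.05, 0], [0, 0, 0, 0], [0, 0, 0, 0], [0, 0, 0, 0], [0, 0, 0, 0], [0, 0, 1, 0], [0, 0, 2, 0], [0, 0, 3, 0], [0, 0, 3, 0], [0, 0, 3, 0]], claw=0.85)

```text
t: 24.2
position: [0.5666, 0.0639, 0.1379]
tcp_rot: [0.001, 0.707, -0.707, -0.0]
force: [0.1, 0.5, -0.3]
grip_width: 0.852
```

Call:
drive_tool(steps=[[-1, 2.2, 0, 0], [-1, 2.2, 0, 0], [-1, 2.2, 0, 0], [-1, 2.2, 0, 0], [-1, 2.2, 0, 0], [-1, 2.2, 0, 0], [-1, 2.2, 0, 0], [-1, 2.2, 0, 0], [-0.9, 2.2, 0, 0], [-0.8, 2, 0, 0]], claw=1)

```text
t: 25.2
position: [0.4692, 0.283, 0.1368]
tcp_rot: [0.001, 0.707, -0.707, -0.0]
force: [-0.0, -0.8, 1.0]
grip_width: 0.996
```

Call:
drive_tool(steps=[[0, 0, 0, 0], [0, 0, 0, 0]])

```text
t: 25.4
position: [0.4698, 0.2819, 0.1364]
tcp_rot: [-0.0, -0.707, 0.707, 0.0]
force: [0.6, -0.8, -0.5]
grip_width: 0.999
```

```bash
python3 -c "
from h import *
s=snap('side','s9.png');st()
print(meas(s,'blue',.047,(.567,.063),.03),meas(s,'blue',.005,(.567,.063),.03))
cv2.imwrite('pics/z9.png',cv2.resize(cv2.imread('pics/s9.png')[60:300,120:370],None,fx=2.4,fy=2.4))
"
```

```text
t 25.45 p [0.4701 0.2812 0.1363] jaw deg -90.11 fdir [ 0. -0. -1.] F [-0.5 -0.2  0.2] w 0.997 q [-0.2   0.34 -0.55  1.93  0.22  0.92 -2.43]
[(0.5537, 0.0374, 0.1088)] [(0.574, 0.0742, 0.117)]
```

View pics/z9.png

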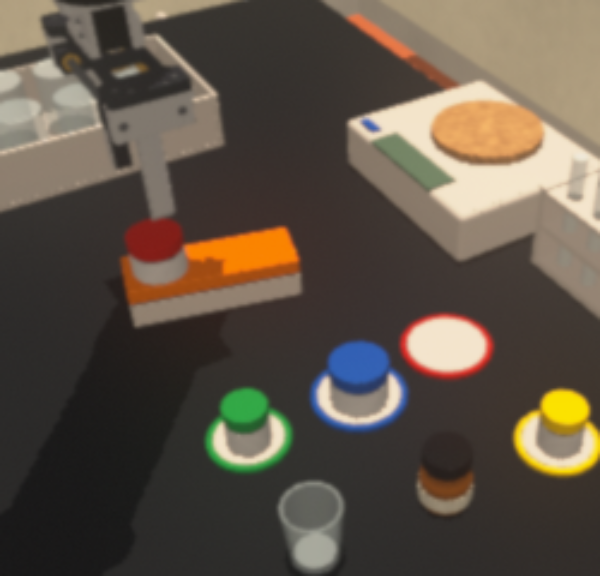

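Blue stands well on its pad, and the gripper is above red. Down .136 → .057.

Call:
drive_tool(steps=[[0, 0, -2, 0], [0, 0, -2, 0], [0, 0, -2, 0], [0, 0, -1.3, 0], [0, 0, -0.6, 0], [0, 0, 0, 0], [0, 0, 0, 0]])

```text
t: 26.15
position: [0.4702, 0.282, 0.0576]
tcp_rot: [0.001, 0.707, -0.707, -0.0]
force: [-0.2, 0.2, 1.2]
grip_width: 1.005
```

Call:
drive_tool(steps=[[0, 0, 0, 0], [0, 0, 0, 0], [0, 0, 0, 0], [0, 0, 0, 0], [0, 0, 0, 0], [0, 0, 0, 0], [0, 0, 0, 0]], claw=0.4, newtons=15)

```text
t: 26.85
position: [0.4698, 0.2819, 0.057]
tcp_rot: [0.001, 0.707, -0.707, -0.001]
force: [-0.9, 0.2, 2.0]
grip_width: 0.574
```

Call:
drive_tool(steps=[[0, 0, 0, 0], [0, 0, 0.5, 0], [0, 0, 1, 0], [0, 0, 1.5, 0], [0, 0, 2, 0], [0, 0, 2, 0], [0, 0, 1, 0], [0, 0, 0, 0]], claw=0, newtons=20)

```text
t: 27.65
position: [0.4706, 0.2823, 0.1388]
tcp_rot: [0.002, 0.708, -0.707, 0.0]
force: [0.2, -0.4, -1.5]
grip_width: 0.567
```

Call:
drive_tool(steps=[[2.5, -2.5, 0, 0], [2.5, -2.5, 0, 0], [2.5, -2.5, 0, 0], [2.5, -2.5, 0, 0], [2.5, -2.5, 0, 0], [2.5, -2.6, 0, 0], [2.6, -2.7, 0, 0], [2.6, -2.7, 0, 0], [0, 0, 0, 0], [0, 0, 0, 0]])

```text
t: 28.65
position: [0.6715, 0.076, 0.1356]
tcp_rot: [0.0, 0.707, -0.707, -0.002]
force: [-0.2, 0.6, -1.1]
grip_width: 0.572
```

Call:
drive_tool(steps=[[0, 0, -3, 0], [0, 0, -3, 0], [0, 0, -2.5, 0], [0, 0, -1.5, 0], [0, 0, -1.0, 0], [0, 0, -0.5, 0], [0, 0, 0, 0], [0, 0, 0, 0]])

```text
t: 29.45
position: [0.6723, 0.0771, 0.0229]
tcp_rot: [0.001, 0.707, -0.707, -0.0]
force: [0.6, 0.9, -1.3]
grip_width: 0.574
```

```bash
python3 -c "
from h import *
s=snap('side','s10.png');st()
cv2.imwrite('pics/z10.png',cv2.resize(cv2.imread('pics/s10.png')[130:300,200:410],None,fx=3,fy=3))
"
```

```text
t 29.5 p [0.6724 0.077  0.023 ] jaw deg -90.09 fdir [ 0.001  0.    -1.   ] F [-0.3 -0.2 -0.8] w 0.574 q [ 0.08  0.65 -0.4   1.71  0.32  0.84 -2.03]
```

View pics/z10.png

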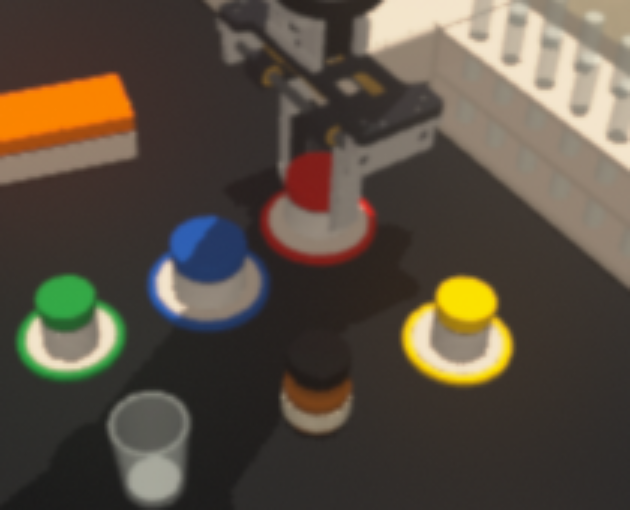

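Red is above its pad with about 6 mm left to go.

Call:
drive_tool(steps=[[0, 0, -0.1, 0], [0, 0, -0.1, 0], [0, 0, -0.1, 0], [0, 0, -0.1, 0], [0, 0, -0.1, 0], [0, 0, 0, 0]])

```text
t: 30.1
position: [0.6718, 0.0768, 0.0171]
tcp_rot: [-0.001, -0.707, 0.707, 0.001]
force: [-0.9, -0.1, 2.3]
grip_width: 0.574
```

Call:
drive_tool(steps=[[0, 0, -0.1, 0], [0, 0, 0, 0]])

```text
t: 30.3
position: [0.6719, 0.0768, 0.017]
tcp_rot: [-0.001, -0.707, 0.707, 0.0]
force: [-7.5, -2.3, 16.2]
grip_width: 0.572
```

Call:
drive_tool(steps=[[0, 0, 0.05, 0], [0, 0, 0, 0], [0, 0, 0, 0], [0, 0, 0, 0], [0, 0, 0, 0], [0, 0, 1, 0], [0, 0, 2, 0], [0, 0, 3, 0], [0, 0, 3, 0], [0, 0, 2, 0]], claw=0.85)

```text
t: 31.3
position: [0.6725, 0.0771, 0.1295]
tcp_rot: [0.001, 0.707, -0.707, 0.0]
force: [-0.1, -0.4, 0.2]
grip_width: 0.852
```

```bash
python3 -c "
from h import *
st()
t=snap('top','t11.png');s=snap('side','s11.png')
for k in (t,s):
  for z in (.045,.03):
   for q in blobs(k,'orange',300):
    p=plane(k,q,z);R=cv2.minAreaRect(p)
    if R[0][1]>.2 and R[0][0]<.7 and R[0][0]>.3: print(R, np.round(cv2.boxPoints(R),4).tolist())
cv2.imwrite('pics/z11.png',cv2.resize(cv2.imread('pics/t11.png')[100:300,80:360],None,fx=2.5,fy=2.5))
"
```

```text
t 31.3 p [0.6725 0.0771 0.1295] jaw deg -90.08 fdir [ 0.002  0.    -1.   ] F [-0.1 -0.4  0.2] w 0.852 q [ 0.1   0.53 -0.44  1.65  0.26  1.02 -1.98]
((0.5165168642997742, 0.27289485931396484), (0.0637023001909256, 0.1710684597492218), 75.99714660644531) [[0.42579999566078186, 0.26269999146461487], [0.5917999744415283, 0.22130000591278076], [0.607200026512146, 0.2831000089645386], [0.44119998812675476, 0.3244999945163727]]
((0.5181537866592407, 0.2766994833946228), (0.06462430953979492, 0.17354439198970795), 75.99713897705078) [[0.4260999858379364, 0.2662999927997589], [0.5945000052452087, 0.22439999878406525], [0.6101999878883362, 0.2870999872684479], [0.44179999828338623, 0.32899999618530273]]
((0.5156580209732056, 0.2635076940059662), (0.08380357176065445, 0.17501112818717957), 75.91323852539062) [[0.4205999970436096, 0.24420000612735748], [0.5903000235557556, 0.20160000026226044], [0.6107000112533569, 0.28290000557899475], [0.4410000145435333, 0.3253999948501587]]
((0.5218555331230164, 0.282611608505249), (0.0860423669219017, 0.17968648672103882), 75.91323852539062) [[0.42419999837875366, 0.262800008058548], [0.5985000133514404, 0.21899999678134918], [0.6194999814033508, 0.30250000953674316], [0.44519999623298645, 0.34619998931884766]]
```

View pics/z11.png

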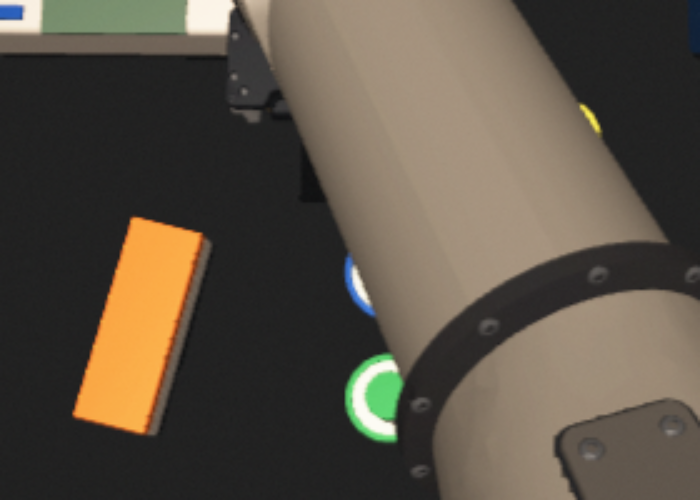

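The case is alone now, measured about 171 mm long at (.517,.272) with its axis −14°. I go over it and turn −14°.

Call:
drive_tool(steps=[[-1.9, 2.4, 0, -1.75], [-1.9, 2.4, 0, -1.75], [-1.9, 2.4, 0, -1.75], [-1.9, 2.4, 0, -1.75], [-2, 2.5, 0, -1.75], [-2, 2.5, 0, -1.75], [-2, 2.5, 0, -1.75], [-2, 2.4, 0, -1.75], [0, 0, 0, 0], [0, 0, 0, 0]], claw=1)

```text
t: 32.4
position: [0.5155, 0.2721, 0.1265]
tcp_rot: [-0.086, -0.702, 0.702, 0.086]
force: [0.2, -0.2, -0.9]
grip_width: 1.002
```

```bash
python3 -c "
from h import *
st()"
```

```text
t 32.4 p [0.5155 0.2721 0.1265] jaw deg -103.99 fdir [ 0. -0. -1.] F [ 0.2 -0.2 -0.9] w 1.002 q [-0.23  0.4  -0.46  1.87  0.22  0.93 -2.6 ]
```

Call:
drive_tool(steps=[[0.1, 0, -2, 0], [0, 0, -2, 0], [0, 0, -2, 0], [0, 0, -1, 0], [0, 0, 0, 0], [0, 0, 0, 0]])

```text
t: 33.0
position: [0.5173, 0.2716, 0.0569]
tcp_rot: [0.087, 0.702, -0.702, -0.087]
force: [0.0, -0.5, 1.1]
grip_width: 1.002
```

```bash
python3 -c "
from h import *
s=snap('side','s12.png');st()
cv2.imwrite('pics/z12.png',cv2.resize(cv2.imread('pics/s12.png')[60:230,120:330],None,fx=3,fy=3))
"
```

```text
t 33.05 p [0.5174 0.2718 0.0573] jaw deg -104.11 fdir [ 0.001  0.    -1.   ] F [ 0.6  0.4 -0.2] w 1.001 q [-0.26  0.49 -0.42  1.91  0.27  0.8  -2.65]
```

View pics/z12.png

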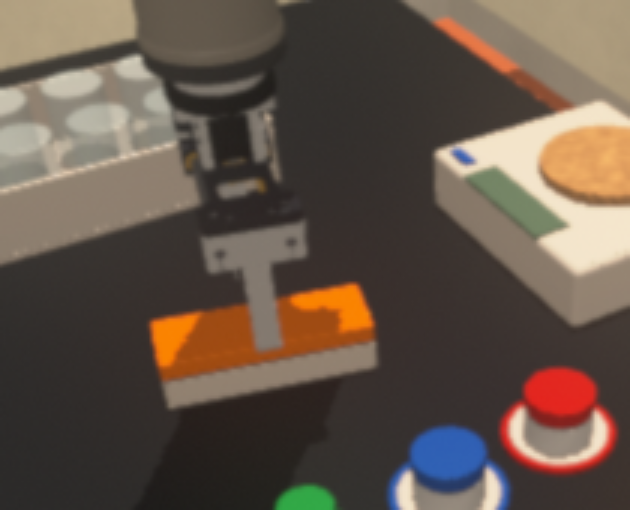

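Aligned over the case's middle. I ease the yaw by 2° to keep joint 7 clear of its range, then lower.

Call:
drive_tool(steps=[[0, 0, 0, 2], [0, 0, -1.5, 0], [0, 0, -1.5, 0], [0, 0, -0.8, 0], [0, 0, -0.5, 0], [0, 0, 0, 0], [0, 0, 0, 0]])

```text
t: 33.75
position: [0.5168, 0.272, 0.0135]
tcp_rot: [0.074, 0.703, -0.703, -0.074]
force: [0.7, -0.7, -0.3]
grip_width: 1.001
```

Call:
drive_tool(steps=[[0, 0, 0, 0], [0, 0, 0, 0], [0, 0, 0, 0], [0, 0, 0, 0], [0, 0, 0, 0], [0, 0, 0, 0], [0, 0, 0, 0]], claw=0.4, newtons=20)

```text
t: 34.45
position: [0.5169, 0.2722, 0.0136]
tcp_rot: [0.075, 0.703, -0.703, -0.074]
force: [-0.8, 2.1, 2.2]
grip_width: 0.641
```

Call:
drive_tool(steps=[[0, 0, 0, 0], [0, 0, 0, 0], [0, 0, 0, 0]], claw=0, newtons=45)

```text
t: 34.75
position: [0.5169, 0.2721, 0.0136]
tcp_rot: [0.075, 0.703, -0.703, -0.074]
force: [-0.0, 2.9, 4.7]
grip_width: 0.635
```

```bash
python3 -c "
from h import *
st()"
```

```text
t 34.75 p [0.5169 0.2721 0.0136] jaw deg -102.09 fdir [ 0.  0. -1.] F [-0.   2.9  4.7] w 0.635 q [-0.28  0.55 -0.4   1.94  0.31  0.72 -2.65]
```

Call:
drive_tool(steps=[[0, 0, 0.3, 0], [0, 0, 0.7, 0], [0, 0, 1.5, 0], [0, 0, 2, 0], [0, 0, 2.5, 0], [0, 0, 2.5, 0], [0, 0, 2.5, 0], [0, 0, 1.5, 0], [0, 0, 0.5, 0], [0, 0, 0, 0]])

```text
t: 35.75
position: [0.5169, 0.2717, 0.1539]
tcp_rot: [0.075, 0.703, -0.703, -0.074]
force: [-0.1, -0.6, -5.2]
grip_width: 0.638
```

```bash
python3 -c "
from h import *
s=snap('side','s13.png');st()
cv2.imwrite('pics/z13.png',cv2.resize(cv2.imread('pics/s13.png')[40:230,100:330],None,fx=2.5,fy=2.5))
"
```

```text
t 35.8 p [0.5165 0.2715 0.153 ] jaw deg -102.1 fdir [-0. -0. -1.] F [-0.8 -0.1 -5.2] w 0.637 q [-0.22  0.37 -0.46  1.84  0.2   0.98 -2.55]
```

View pics/z13.png

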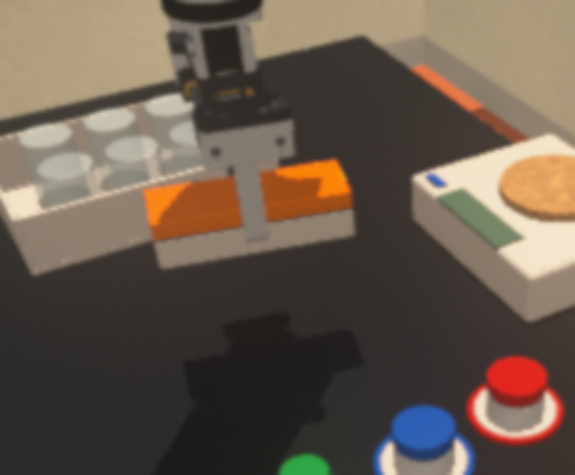

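Case is held level at its middle. Moving to the mat.

Call:
drive_tool(steps=[[-0.2, -2.5, 0, 0.5], [-0.2, -2.9, 0, 0.5], [-0.2, -2.9, 0, 0.5], [-0.2, -2.9, 0, 0.5], [-0.2, -2.9, 0, 0.5], [-0.2, -2.9, 0, 0.5], [-0.2, -2.9, 0, 0.5], [-0.2, -2.9, 0, 0.5], [-0.2, -2.9, 0, 0.5], [-0.2, -2.9, 0, 0.5]])

```text
t: 36.8
position: [0.4958, -0.0154, 0.1522]
tcp_rot: [-0.043, -0.706, 0.706, 0.044]
force: [1.0, 0.2, -4.2]
grip_width: 0.638
```

Call:
drive_tool(steps=[[-0.2, -2.9, 0, 0.5], [-0.2, -2.9, 0, 0.5], [-0.2, -2.9, 0, 0.5], [-0.2, -2.9, 0, 0.5], [-0.2, -2.9, 0, 0.5], [-0.2, -2.9, 0, 0.5], [-0.3, -2.9, 0, 0.5], [-0.3, -2.9, 0, 0.5], [-0.3, -2.8, 0, 0.4], [-0.1, -2.5, 0, 0.4]])

```text
t: 37.8
position: [0.4736, -0.3003, 0.152]
tcp_rot: [0.013, 0.707, -0.707, -0.015]
force: [0.1, -0.3, -4.6]
grip_width: 0.639
```

Call:
drive_tool(steps=[[0, 0, -2, 0], [0, 0, -2, 0], [0, 0, -2, 0], [0, 0, 0, 0], [0, 0, 0, 0]])

```text
t: 38.3
position: [0.4744, -0.2988, 0.0929]
tcp_rot: [0.013, 0.707, -0.707, -0.015]
force: [0.6, 1.1, -4.4]
grip_width: 0.637
```

```bash
python3 -c "
from h import *
st()
t=snap('top','t14.png');s=snap('side','s14.png');st()
cv2.imwrite('pics/z14.png',np.vstack([cv2.resize(cv2.imread('pics/s14.png')[230:420,200:450],None,fx=1.6,fy=1.6),cv2.resize(cv2.imread('pics/t14.png')[150:330,300:550],None,fx=1.6,fy=1.6)]))
"
```

```text
t 38.3 p [ 0.4744 -0.2988  0.0929] jaw deg -92.28 fdir [-0.002  0.001 -1.   ] F [ 0.6  1.1 -4.4] w 0.637 q [ 0.61  0.38 -0.2   1.95  0.1   0.82 -1.26]
t 38.4 p [ 0.4752 -0.2993  0.0941] jaw deg -92.28 fdir [ 0.001 -0.    -1.   ] F [ 0.3  0.2 -3.9] w 0.639 q [ 0.61  0.38 -0.2   1.95  0.1   0.82 -1.26]
```

View pics/z14.png

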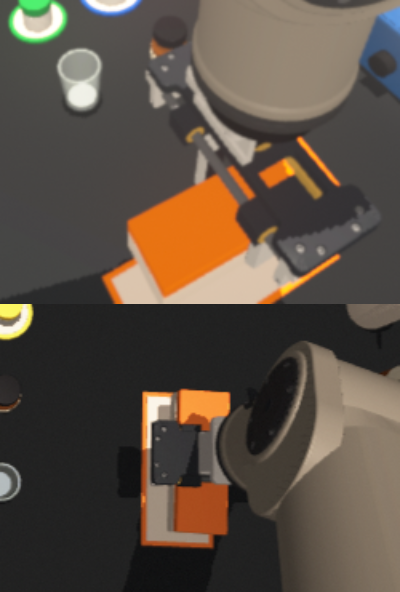

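```bash
python3 -c "
from h import *
import pickle
t=pickle.load(open('top0.pkl','rb'))
for x,y in [(180,389.5),(229,391),(175,530.5),(227,535.5)]:
  print(np.round(world(t,300+x/1.6,150+(y-304)/1.6,.1255),4))
"
```

```text
[ 0.56   -0.2737  0.1255]
[ 0.5585 -0.3329  0.1255]
[ 0.393  -0.2613  0.1255]
[ 0.3873 -0.3223  0.1255]
```

The case is held at its centre, within 1 mm; it needs −2.5 mm in y and about +1.5°. Lowering.

Call:
drive_tool(steps=[[-0.1, -0.2, -2, 1.5], [0, 0, -2, 0], [0, 0, -1.5, 0], [0, 0, -1, 0], [0, 0, -0.4, 0], [0, 0, 0, 0], [0, 0, 0, 0]])

```text
t: 39.1
position: [0.4742, -0.3013, 0.0251]
tcp_rot: [-0.005, -0.707, 0.707, 0.005]
force: [0.6, -0.4, -4.0]
grip_width: 0.636
```

```bash
python3 -c "
from h import *
st()
t=snap('top','t15.png');s=snap('side','s15.png')
cv2.imwrite('pics/z15.png',np.vstack([cv2.resize(cv2.imread('pics/s15.png')[230:420,200:450],None,fx=1.6,fy=1.6),cv2.resize(cv2.imread('pics/t15.png')[150:330,300:550],None,fx=1.6,fy=1.6)]))
"
```

```text
t 39.1 p [ 0.4742 -0.3013  0.0251] jaw deg -90.79 fdir [ 0.001 -0.    -1.   ] F [ 0.6 -0.4 -4. ] w 0.636 q [ 0.61  0.48 -0.19  1.99  0.14  0.68 -1.26]
```

View pics/z15.png

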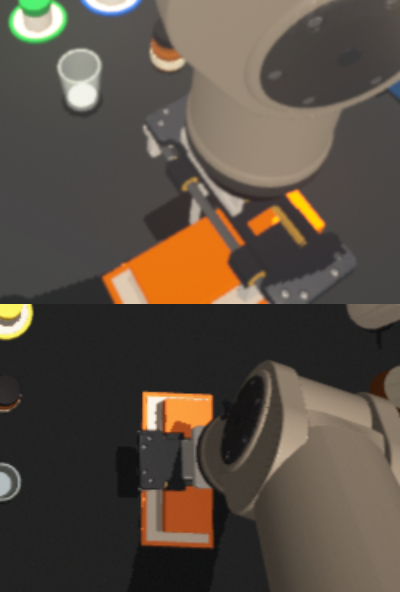

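Call:
drive_tool(steps=[[0, 0, -0.15, 0], [0, 0, -0.15, 0], [0, 0, -0.1, 0], [0, 0, -0.1, 0], [0, 0, 0, 0]])

```text
t: 39.7
position: [0.4737, -0.3011, 0.0193]
tcp_rot: [0.005, 0.707, -0.707, -0.005]
force: [0.2, -0.6, -5.3]
grip_width: 0.638
```

Call:
drive_tool(steps=[[0, 0, -0.1, 0], [0, 0, 0, 0]])

```text
t: 39.9
position: [0.4739, -0.3012, 0.0187]
tcp_rot: [-0.005, -0.707, 0.707, 0.005]
force: [-1.0, 0.4, 1.0]
grip_width: 0.64
```

Contact (force −5 → +1). I release, rise, and back away for a final check.

Call:
drive_tool(steps=[[0, 0, -0.03, 0], [0, 0, 0, 0], [0, 0, 0, 0], [0, 0, 0, 0], [0, 0, 0, 0], [0, 0, 0.5, 0], [0, 0, 1.5, 0], [0, 0, 2.5, 0], [0, 0, 3, 0], [0, 0, 3, 0]], claw=0.9)

```text
t: 40.9
position: [0.4738, -0.3011, 0.1254]
tcp_rot: [-0.005, -0.707, 0.707, 0.005]
force: [0.3, -0.8, -0.4]
grip_width: 0.9
```

Call:
drive_tool(steps=[[0, 0, 3, 0], [0, 0, 3, 0], [-1, -2.5, 2, 0], [-1, -2.5, 0, 0], [-1, -2.5, 0, 0], [-1, -2.5, 0, 0], [-1, -2.5, 0, 0], [-1, -2.5, 0, 0], [0, 0, 0, 0], [0, 0, 0, 0]])

```text
t: 41.9
position: [0.4136, -0.4513, 0.2041]
tcp_rot: [-0.005, -0.707, 0.707, 0.005]
force: [0.6, -0.1, -0.4]
grip_width: 0.901
```

```bash
python3 -c "
from h import *
st()
t=snap('top','t16.png');s=snap('side','s16.png')
for c,pd in dict(red=(.673,.077),blue=(.5677,.0645),green=(.459,.0695),yellow=(.6855,-.074)).items():
  for n,k in (('top',t),('side',s)): 
    cs,h=cv2.findContours(mask(k,c),cv2.RETR_CCOMP,cv2.CHAIN_APPROX_NONE)
    for q in cs:
      if len(q)<20: continue
      for z in (.047,.005):
        (x,y),rr=cv2.minEnclosingCircle(plane(k,q,z).reshape(-1,1,2))
        D={'red':.054,'blue':.054}.get(c,.04) if z>.04 else {'red':.088,'blue':.088}.get(c,.074)
        if np.hypot(x-pd[0],y-pd[1])<.015 and abs(2*rr-D)<.009: print(c,n,z,round(x,4),round(y,4),round(2*rr,4))
for n,k in (('top',t),('side',s)):
  cs,_=cv2.findContours(mask(k,'orange'),cv2.RETR_CCOMP,cv2.CHAIN_APPROX_NONE)
  for q in cs:
    if cv2.contourArea(q)<300: continue
    for z in (.005,.05):
      R=cv2.minAreaRect(plane(k,q,z))
      if R[0][1]<-.25 and R[0][0]<.6: print(n,z,np.round(R[0],4),np.round(R[1],4),R[2])
"
```

```text
t 41.9 p [ 0.4136 -0.4513  0.2041] jaw deg -90.85 fdir [ 0.001 -0.    -1.   ] F [ 0.6 -0.1 -0.4] w 0.901 q [ 0.83  0.33 -0.14  1.75  0.05  1.07 -0.91]
red top 0.005 0.6732 0.0791 0.0909
red top 0.005 0.6732 0.0798 0.0818
red side 0.005 0.6726 0.0764 0.0857
blue top 0.047 0.5662 0.0641 0.0527
blue top 0.005 0.5681 0.0664 0.0901
blue top 0.005 0.5684 0.0663 0.0829
blue side 0.005 0.5678 0.0632 0.0857
green top 0.047 0.459 0.0687 0.0375
green top 0.005 0.46 0.071 0.0752
green top 0.005 0.4598 0.0712 0.0693
green side 0.005 0.4602 0.0685 0.0724
yellow top 0.005 0.6859 -0.0727 0.0772
yellow top 0.005 0.6864 -0.0728 0.068
yellow side 0.005 0.685 -0.0744 0.0695
top 0.005 [ 0.4734 -0.3009] [0.0972 0.2065] 87.65726470947266
top 0.05 [ 0.4705 -0.2879] [0.0932 0.1978] 87.65730285644531
top 0.005 [ 0.4739 -0.3006] [0.0868 0.1978] 88.14855194091797
top 0.05 [ 0.4709 -0.2876] [0.0832 0.1896] 88.14855194091797
```

View pics/t16.png

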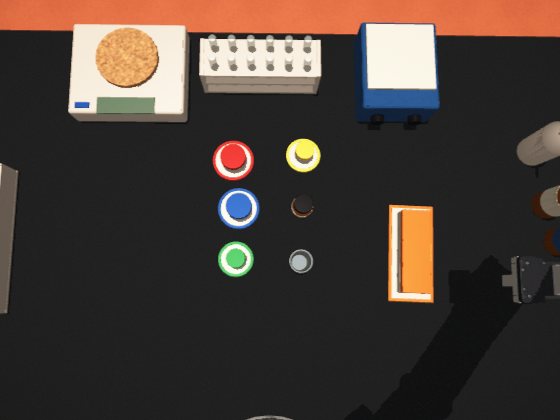

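View pics/s16.png

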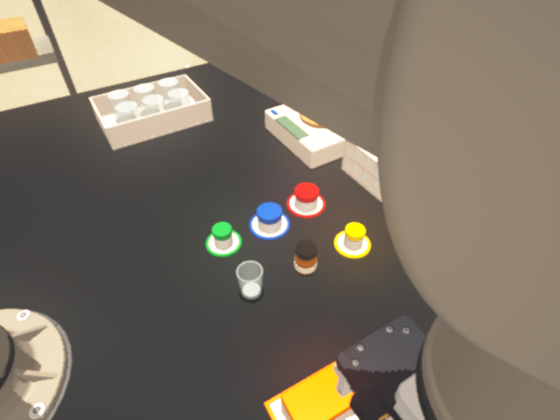

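```bash
python3 -c "
from h import *
st()
s=r.snapshot('top'); K=np.array(s['intrinsics']);R=np.array(s['R']);tt=np.array(s['t'])
v,u=np.mgrid[0:420,0:560]; Z=s['z_map']
P=(np.stack([(u-K[0,2])/K[0,0]*Z,(v-K[1,2])/K[1,1]*Z,Z],-1)-tt)@R
cv2.imwrite('pics/z16.png',cv2.resize(np.ascontiguousarray(s['pixels'][190:310,370:450,::-1]),None,fx=5,fy=5,interpolation=2))
for n,c,e in (('red',(.673,.079),.05),('blue',(.568,.066),.05),('green',(.4595,.071),.05),('yel',(.686,-.0727),.05),('case',(.4734,-.3009),.12)):
  m=(Z>0)&(np.hypot(P[...,0]-c[0],P[...,1]-c[1])<e)&(P[...,2]>.040 )&(P[...,2]<.056)
  p=P[m]; q=p[:,:2].astype(np.float32)
  print(n,len(p),np.round(np.median(p,0),4),np.round(cv2.minEnclosingCircle(q)[0],4),cv2.minAreaRect(q) if n=='case' else '', 'z5-95',np.round(np.percentile(p[:,2],[5,95]),4))
"
```

```text
t 42.0 p [ 0.4144 -0.4503  0.2039] jaw deg -90.73 fdir [ 0.001  0.    -1.   ] F [ 0.5  0.3 -0.3] w 0.899 q [ 0.83  0.33 -0.14  1.75  0.05  1.07 -0.91]
red 517 [0.6714 0.0784 0.0467] [0.672  0.0785]  z5-95 [0.0431 0.05  ]
blue 532 [0.5676 0.0648 0.0467] [0.568  0.0651]  z5-95 [0.0434 0.0501]
green 298 [0.4592 0.0696 0.0467] [0.46   0.0702]  z5-95 [0.0435 0.0498]
yel 275 [ 0.6863 -0.0722  0.0469] [ 0.6865 -0.0724]  z5-95 [0.0436 0.0497]
case 2494 [ 0.4738 -0.2983  0.0498] [ 0.4747 -0.2987] ((0.4751194715499878, -0.29965469241142273), (0.06187703460454941, 0.17027591168880463), 87.6128921508789) z5-95 [0.0463 0.0528]
```

View pics/z16.png

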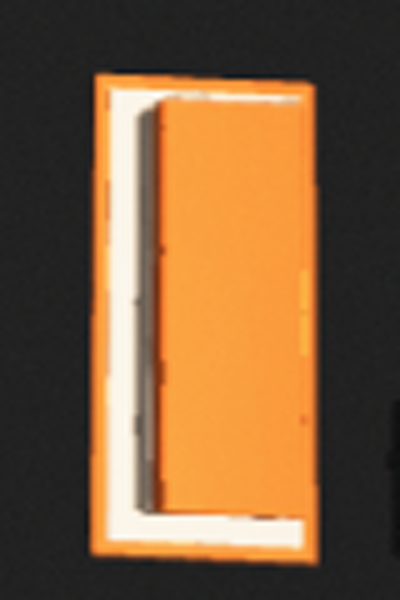

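All are within about 3 mm, at the right heights, with the case parallel to the mat. I hand the job in.

```bash
python3 -c "
from h import *
print(r.finish_job())"
```

```text
the job is handed in; nothing more can be done
None
```

The stack is apart and the job was handed in at about 42 s of the 147 s allowed; it reports no verdict. I moved yellow, green, blue and red in that order, then the emptied case onto the orange mat. Nothing tipped in any picture I took.

Last checks, from the top camera's depth picture after the arm had backed off:

| Item | Off centre | Top height |
|---|---|---|
| Red, blue, green, yellow tins | each within about 2 mm of its pad | about 47 mm, as expected on a 5 mm pad |
| Case | about 2 mm from the mat's centre, parallel within 0.1° | about 50 mm, as expected |

- **Disagreement:** the two cameras differed by about 2–4 mm in y. I aimed at the mean of the two, and each check compares an item with its pad in the same view.
- **Incomplete check:** in the last side view the arm hid part of the case, so its final position rests on the top camera alone.

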